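# Lock the axle, then hold a spread circlip at its groove

## Task

Swing the black knob of the lock collar clockwise (seen from above) until its arm stands over the red mark, so that the axle is clamped. Then take the orange-handled circlip pliers out of their stand, squeeze the handles fully so that the ring at the tips is spread, and gently slide the ring down over the upright axle until it is level with the dark groove, clear of the bearing just below. Finish while still holding the pliers squeezed there, upright, with the ring round the axle: do not let go, and leave the other things on the bench alone.

Things in the scene. Friction and masses are not known exactly. Their poses are not given: they have to be found in the camera images.
- fixture: Axle fixture, fixed on the bench: grey round base 110 mm across and 10 mm high, blue housing 68 mm across to 26 mm, dark lock collar 76 mm across from 26 to 40 mm, aluminium bearing 42 mm across from 40 to 68 mm, and an upright steel axle, 30 mm in diameter, up to 92 mm. The origin is on the axle's axis at the bench top, z up. Its position and yaw vary from start to start
- bearing: The aluminium bearing of the fixture, 42 mm across, round the axle; its top is 68 mm above the bench. The origin is the fixture's
- axle_groove (a point): Centre of the dark groove on the axle's axis, 73 mm above the bench. The groove is 5 mm wide and 26 mm in diameter; the bearing's top lies 5 mm below its middle. A ring (3 mm thick) that rests on the bearing has its mid-plane 3.5 mm below this point
- axle_top (a point): Centre of the axle's upper end, 92 mm above the bench; the top 4 mm are chamfered from 30 to 22 mm in diameter
- collar (a joint): Turn of the lock collar about the axle's axis, rad: grows clockwise seen from above; starts at 0 to 0.35; locked mark at 1.20, hard stop at 1.22. Stays where it is left; about 2 N at the knob turns it
- collar_knob (a point): Middle of the grip of the collar's black knob: an upright round pin, 16 mm in diameter, from 38 to 75 mm above the bench, 70 mm from the axle's axis on a dark radial arm 14 mm wide (29 to 38 mm high) with a white line along its top; this point is 58 mm above the bench. It moves with the collar
- lock_mark (a point): Where the centre of the knob stands when the collar is at its mark (1.20 rad): 70 mm from the axle's axis, 58 mm up, straight out from the red block on the base's rim (12 x 5 x 14 mm, its top 24 mm above the bench, 48 mm from the axis). The arm passes over the block
- stand: Stand of the pliers, fixed on the bench: grey foot 110 x 76 x 10 mm and two upright aluminium posts at x = +39 and -39 mm, 88 mm high (94 mm with their black lips); the origin is under the foot's centre. The pliers' cross bar lies along the stand's x in the notches of the posts; lift it straight up by 90 mm or more to take the ring out from between the posts. Position and yaw vary, and the stand and the fixture may change sides
- pliers: Circlip pliers, loose, 0.25 kg, standing upright in the stand with the handles up and the ring below. The origin is at the hub, 92 mm above the bench in the stand; z runs up to the handles, y from one handle to the other (the way to squeeze), x along the cross bar (88 x 16 x 8 mm, centred on the hub). Hub 22 x 32 x 14 mm; jaws at x = -20 mm and a thin arm at x = +27 mm run down to the ring
- pliers_grip (a point): Point between the two orange handles, 70 mm above the hub on its z axis: grip here across y, from above. Each handle is a straight bar, 18 mm wide along x, 9 mm thick, from 29 to 95 mm above the hub. Their outer faces are 51 mm apart here when relaxed (they lean apart, 60 mm at the top) and 28 mm, parallel, when squeezed to the stop. About 10 N at each handle reaches the stop; beyond it the pliers are rigid, so a firm grip is right. A spring opens them again
- handle_left (a joint): Squeeze of the handles, rad: 0 relaxed, 0.16 fully squeezed against the stop. The ring spreads in proportion: at 0 its inside is about 25 mm wide (does not pass over the 30 mm axle), at 0.16 it is a circle of 36 mm inner diameter
- ring_center (a point): Centre of the brass-coloured ring when spread, mid-thickness, on the pliers' axis 70 mm below the hub. The ring is 3 mm thick, 4 mm broad, 44 mm outside when spread, open towards the pliers' -x; spread, it clears the axle by 3 mm all round. Nothing of the pliers reaches lower than the ring apart from less than 2 mm of tips and clasp; the hub's underside is 63 mm above the ring
- tape_roll: Brown packing tape roll, 84 mm across, 49 mm high; a bystander, loose, origin under its centre
- ribbon_roll: Black ribbon roll standing upright, 42 mm across, 76 mm high; a bystander, loose, origin under its centre
- caliper: Caliper lying flat, 67 x 190 x 14 mm; a bystander, loose, origin under its centre
- tweezers: Steel tweezers, 16 x 120 x 9 mm, lying between the two work places; a bystander, loose, origin under its centre
- spare_board: Small green circuit board, 36 x 60 x 12 mm; a bystander, loose, origin under its centre
- marker: Black and red felt marker, 18 x 132 x 18 mm; a bystander, loose, origin under its centre
Mind the look-alikes: they are no part of the job. Of the things that look like the pliers, the largest one is meant.

How it is judged:
By the outcome, as a careful person would: the job done as asked, in the order asked, and still so for the second after the job is handed in, while the arm keeps its last pose, push and grip.
It also fails if it takes over 54 s, if anything falls off the work surface, if the arm or the gripper's body presses on something with over 40 N, if the wrist force passes 120 N, or if a joint passes its speed limit or range.

## Robot

A 7-joint arm with a two-finger parallel gripper is mounted at the origin on a cart in front of the work surface, level with it; the furniture and walls round the work are solid. World frame = base frame: x ahead of the robot, y to its left, z up, the work surface at z = 0. Lengths are in m, angles in rad, forces in N, time in s.
With the tool pointing down it reaches from about 0.4 to 0.85 m from the base axis. Payload 10.4 kg.
Tool frame: the origin (TCP) lies on the centre line of the jaws, within the pads' length; the fingertips stand 11 mm ahead of it and the grasp point (between the pads) lies 8 mm behind it; z points along the fingers, y is the line along which they close (so a half turn about z gives the same grasp; the last joint's range is limited). The gripper opens to 87 mm and grips with 3 to 60 N. Pads are 19 mm wide; open, the fingers measure 117 mm over their backs; the gripper's body (75 mm by 190 mm) begins 51 mm behind the grasp point.
Start: joints at [1.208, 0.332, -0.065, 1.46, 0.022, 1.35, -0.088], TCP at [0.208, -0.589, 0.234] pointing down, gripper open.
Joint ranges: [-2.6, 2.6], [-0.5, 2.12], [-1.47, 1.34], [0.16, 2.42], [-1.27, 4.41], [0.06, 2.06], [-2.6, 2.6]. Speed limits (rad/s): [2.22, 2.22, 2.79, 2.79, 3.14, 3.14, 3.14].

## Interface

Orientations are given as a unit quaternion [x, y, z, w].
In Python, from bench import r gives the robot as it stands.
- The arm moves only by the shell command python3 -m pendant 'ROWS' [OPENING] [FORCE]. ROWS is JSON, a list of rows, each a list of 4 numbers: the shift along the tool's x, y, z in m, then the turn about the tool's z in rad. A call has 1 to 8 rows; each row shifts and turns the commanded pose from where the row before left it, along the tool's axes as they then stand; what a row does not reach is not made up. A row lasts 1/12 s, in which the tool goes at most 41.7 mm and 7.16 degrees, less where a joint would pass 70% of its speed; a pose out of reach is approached as far as the arm can. A call with a gripper value outside its range is refused whole. OPENING is the opening, from 0 (shut) to 1 (fully open), set as the call begins (- or left out, the last holds). The fingers move at their own pace and stop on an object; FORCE is the grip in N (left out, the last holds). Time passes only in rows, so rows that do not move let the fingers close. It gives the time, the measured TCP pose, the force, the opening and the grip force at its end, in the units of the state.
- r.read_state(): the state, without advancing time (a new reading comes with each control period).
- r.camera(name): name is "scene" or "top" or "wrist"; returns a dict with "img" (420x560x3 uint8, red, green, blue), "camera_matrix" (3x3 intrinsics, pixels), "xyz" and "attitude" of the camera in the world. Camera axes: x right, y down, z forward; pixel columns grow to the right and rows downward; lengths in m; the calibration is good to about 2 mm. A picture is of the moment at which its call begins. There is no depth.
- r.close_job(): hands the job in; it is judged then, once.
Trained networks look in the newest picture that a camera, given by its name, has taken for a name from the list of things; names that differ only in an ending like _2 or _b are one class to them, and where a whole thing is asked for, a point or a joint stands for the part that bears it (a point fixed in the world has none). Each returns a list of dicts, best first, with "score" (0 to 1); they miss things now and then, are a little off and sometimes report something else, mostly with a low value. They report only what shows in the picture. A call takes as long as a camera call. They do not tell look-alikes from the thing itself.
- r.outline_of(thing, camera): "mask" (420x560 bool, what is visible of it) and "bbox" ([centre column, centre row, width, height] in pixels, round what is visible of it).
The state is a dict: "time": time; "joint_positions": joint angles; "joint_vel": joint speeds; "joint_torque": joint torques, N m; "ee_pos": TCP position; "eef_rot": TCP orientation; "ft_force": force on the tool from outside, world axes, zero at the start; "torque": the same for the moment, N m; "width": finger opening in m; "grip_force": force on a finger pad.
Only numpy, scipy, OpenCV 4.12 (cv2) and the standard library are available. Lean on these libraries where they do the work, as an engineer would, in place of code of your own. Each camera call takes 0.05 s, during which the arm holds its last target. There are 200 camera calls.

## Working session

There is one attempt and no reset: what is moved stays moved. The work goes in short steps, Python scripts to look and compute and a shell command to move; the robot and the scene stay as the last step left them, time stands still between calls to the robot, and variables do not carry over. Pictures are saved under pics/ and viewed, at most 10 in all, crops included, and the job is handed in when it is done.

```bash
mkdir -p pics; ls; cat > h.py <<'E'
from bench import r
import numpy as np, cv2
from scipy.spatial.transform import Rotation as R
def cam(n,save=None):
    c=r.camera(n)
    if save: cv2.imwrite('pics/'+save,c['img'][:,:,::-1])
    return c
def rotm(c):
    a=np.array(c['attitude'],float)
    return a if a.shape==(3,3) else R.from_quat(a).as_matrix()
def onz(c,uv,z):
    d=rotm(c)@np.linalg.solve(np.array(c['camera_matrix']),[uv[0],uv[1],1.]); p=np.array(c['xyz'])
    return p+d*(z-p[2])/d[2]
def proj(c,P):
    q=np.array(c['camera_matrix'])@(rotm(c).T@(np.array(P)-c['xyz'])); return q[:2]/q[2]
E
python3 - <<'E'
from h import *
np.set_printoptions(precision=4,suppress=True)
for n in ('scene','top'):
    c=cam(n,n+'1.png'); print(n,c['xyz'],c['attitude'],c['camera_matrix'])
    for t in ('fixture','bearing','collar_knob','stand','pliers','tape_roll','ribbon_roll','caliper','tweezers','spare_board','marker'):
        print(t,[(round(o['score'],2),np.round(o['bbox']).tolist()) for o in r.outline_of(t,n)])
print(r.read_state())
E
```

```text
pics
scene [ 1.1557 -0.3257  0.9167] [ 0.7931  0.4986 -0.1946 -0.2909] [[397.9936   0.     277.3047]
 [  0.     397.9936 202.707 ]
 [  0.       0.       1.    ]]
fixture [(0.65, [218.0, 251.0, 46.0, 53.0])]
bearing [(0.53, [312.0, 210.0, 40.0, 39.0]), (0.45, [218.0, 250.0, 13.0, 17.0]), (0.44, [312.0, 190.0, 23.0, 52.0])]
collar_knob [(0.57, [218.0, 245.0, 30.0, 41.0])]
stand [(0.78, [312.0, 208.0, 41.0, 43.0]), (0.39, [170.0, 241.0, 11.0, 40.0])]
pliers [(0.68, [317.0, 178.0, 12.0, 30.0]), (0.6, [313.0, 184.0, 26.0, 44.0]), (0.56, [210.0, 306.0, 24.0, 38.0]), (0.49, [209.0, 187.0, 17.0, 32.0])]
tape_roll [(0.89, [356.0, 186.0, 22.0, 24.0]), (0.43, [219.0, 245.0, 33.0, 36.0]), (0.23, [311.0, 209.0, 42.0, 47.0])]
ribbon_roll [(0.44, [372.0, 201.0, 11.0, 14.0])]
caliper [(0.54, [317.0, 179.0, 50.0, 33.0])]
tweezers [(0.75, [264.0, 238.0, 38.0, 10.0])]
spare_board [(0.48, [312.0, 190.0, 23.0, 49.0]), (0.19, [169.0, 239.0, 12.0, 41.0])]
marker [(0.83, [170.0, 239.0, 6.0, 39.0])]
top [ 0.3686 -0.0495  1.177 ] [ 0.7054 -0.7044  0.0551 -0.0563] [[502.045    0.     288.5267]
 [  0.     502.0
[... 522 characters left out ...]
4, [367.0, 223.0, 50.0, 56.0])]
tweezers [(0.64, [309.0, 219.0, 49.0, 9.0])]
spare_board [(0.61, [300.0, 153.0, 27.0, 20.0])]
marker [(0.91, [413.0, 269.0, 25.0, 55.0])]
{'time': 1.2, 'joint_positions': array([ 1.2084,  0.3322, -0.0647,  1.4601,  0.0216,  1.3499, -0.0885]), 'joint_vel': array([ 0.0008,  0.0016,  0.0016,  0.0001, -0.0007, -0.0001,  0.001 ]), 'joint_torque': array([ -0.0002, -62.302 ,   0.0245, -39.0105,  -0.0611,   0.0316,
         0.    ]), 'ee_pos': array([ 0.2083, -0.5893,  0.2336]), 'eef_rot': array([ 0.9856,  0.1691, -0.    ,  0.0001]), 'ft_force': array([0.0345, 0.1145, 0.0106]), 'torque': array([0.0306, 0.005 , 0.0073]), 'grip_force': 0.0, 'width': 0.08696652609496229}
```

```bash
python3 - <<'E'
import cv2,numpy as np
a=cv2.imread('pics/top1.png')[130:330,200:430]; b=cv2.imread('pics/scene1.png')[150:340,150:390]
a=cv2.resize(a,(690,600),interpolation=cv2.INTER_CUBIC)
b=cv2.resize(b,None,fx=3.1,fy=3.1,interpolation=cv2.INTER_CUBIC)
cv2.imwrite('pics/topc.png',a);cv2.imwrite('pics/scec.png',b)
E
```

```text
(no output)
```

View pics/topc.png

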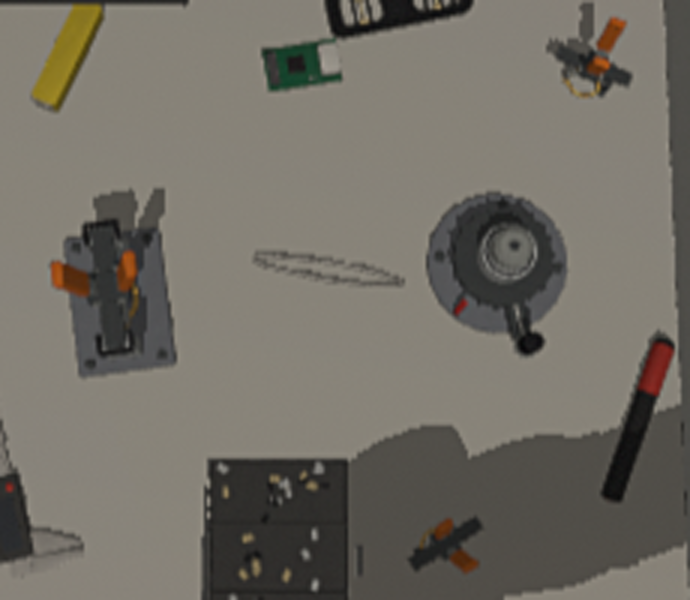

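View pics/scec.png

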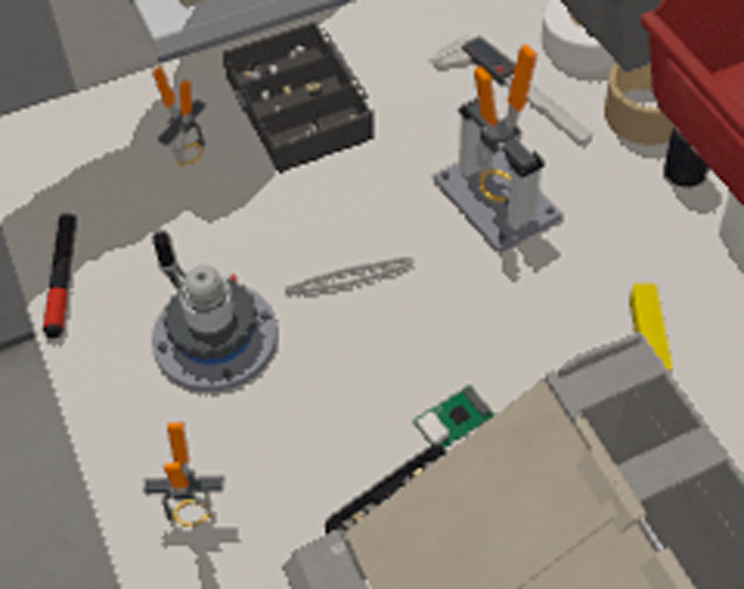

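Three pliers in the top picture: (237,225) in the stand, (398,150) and (350,311) free and clearly smaller; the one in the stand, tallest and between posts, is meant (confirmed in the crops). Fixture at about (367,217), knob (376,244), red mark (353,232).

```bash
python3 - <<'E'
from h import *
np.set_printoptions(precision=4,suppress=True)
c=cam('top')
f=lambda u,v,z: onz(c,(200+(u+.5)/3-.5,130+(v+.5)/3-.5),z)
print('base',f(497,262,.01)[:2],'axletop',f(514,245,.092)[:2])
print('knob top',f(530,342,.075)[:2],'mark',f(461,306,.024)[:2])
k=[f(u,v,.01)[:2] for u,v in((65,238),(160,230),(176,362),(82,378))]
print('foot',np.mean(k,0),k)
print('lips',f(101,232,.094)[:2],f(115,345,.094)[:2])
print('bar centre',f(110,290,.096)[:2],'handles',f(70,278,.187)[:2],f(128,265,.187)[:2])
for n,p in dict(tw1=(255,257),tw2=(403,283),b1=(210,460),b2=(345,460)).items(): print(n,f(*p,.0)[:2])
s=cam('scene'); w=cam('wrist','w1.png'); print(w['xyz'],w['attitude'])
g=lambda u,v,z: onz(s,(150+u/3.1,150+v/3.1),z)
print('scene: axletop',g(203,277,.092),'knob',g(162,240,.075),'lips',g(470,108,.094),g(523,157,.094),'mark',g(234,279,.024))
E
```

```text
base [ 0.5429 -0.228 ] axletop [ 0.5432 -0.2281]
knob top [ 0.4739 -0.2409] mark [ 0.5065 -0.1973]
foot [0.5113 0.0663] [array([0.5615, 0.1109]), array([0.568 , 0.0363]), array([0.4642, 0.0226]), array([0.4517, 0.0952])]
lips [0.5521 0.0732] [0.4695 0.0615]
bar centre [0.5092 0.0656] handles [0.5053 0.0826] [0.5141 0.0443]
tw1 [ 0.5481 -0.0383]
tw2 [ 0.5276 -0.155 ]
b1 [ 0.3891 -0.0039]
b2 [ 0.3893 -0.1084]
[ 0.2859 -0.5613  0.3862] [ 0.8068 -0.5708 -0.0885  0.1246]
scene: axletop [ 0.5441 -0.228   0.092 ] knob [ 0.4788 -0.2448  0.075 ] lips [0.4731 0.0564 0.094 ] [0.5468 0.0708 0.094 ] mark [ 0.5078 -0.1959  0.024 ]
```

```bash
cat >> h.py <<'E'
def to(x,y,z=None,deg=None):
    s=r.read_state(); M=R.from_quat(s['eef_rot']).as_matrix(); p=s['ee_pos']
    a=np.degrees(np.arctan2(M[1,0],M[0,0]))
    d=M.T@(np.array([x,y,p[2] if z is None else z])-p)
    print('t',round(s['time'],2),'pos',np.round(p,4),'a',round(a,1),'d_tool',np.round(d,4),'turn',None if deg is None else round(np.radians(a-deg),3),'F',np.round(s['ft_force'],1),'w',round(s['width'],4),'gf',round(s['grip_force'],1),'j7',round(s['joint_positions'][6],2))
E
python3 -m pendant '[[0.034,-0.022,0,0.016],[0.034,-0.022,0,0.016],[0.034,-0.022,0,0.016],[0.034,-0.022,0,0.016],[0.034,-0.022,0,0.016],[0.034,-0.022,0,0.016],[0.034,-0.022,0,0.016],[0.034,-0.022,0,0.016]]' 0.6 5
python3 -c "
from h import *
to(.474,-.242,.2,12)"
```

```text
time: 2.02
ee_pos: [0.421, -0.3427, 0.234]
eef_rot: [0.994, 0.105, 0.0, 0.0]
ft_force: [1.4, -1.2, -0.6]
width: 0.0533
grip_force: 0.0
t 2.02 pos [ 0.421  -0.3427  0.234 ] a 12.1 d_tool [ 0.0729 -0.0874  0.0339] turn 0.001 F [ 1.4 -1.2 -0.6] w 0.0533 gf 0.0 j7 -0.8
```

```bash
python3 -m pendant '[[0.024,-0.029,0.011,0],[0.024,-0.029,0.011,0],[0.015,-0.02,0.01,0],[0,0,0,0]]'
python3 - <<'E'
from h import *
to(.474,-.242,.062,12)
c=cam('wrist','w2.png')
for P in ((.474,-.242,.075),(.543,-.228,.092)): print(proj(c,P))
for t in ('collar_knob','bearing','fixture'): print(t,[(round(o['score'],2),np.round(o['bbox']).tolist()) for o in r.outline_of(t,'wrist')])
E
```

```text
time: 2.35
ee_pos: [0.4672, -0.2483, 0.1999]
eef_rot: [0.994, 0.11, -0.0, -0.002]
ft_force: [0.3, 0.5, 0.1]
width: 0.0524
grip_force: 0.0
t 2.35 pos [ 0.4672 -0.2483  0.1999] a 12.6 d_tool [ 0.008  -0.0043  0.138 ] turn 0.011 F [0.3 0.5 0.1] w 0.0524 gf 0.0 j7 -0.99
[272.84766747 193.21162872]
[273.99086351 105.31742633]
collar_knob [(0.88, [278.0, 132.0, 91.0, 146.0])]
bearing [(0.77, [279.0, 104.0, 57.0, 56.0])]
fixture [(0.56, [277.0, 122.0, 116.0, 158.0])]
```

View pics/w2.png

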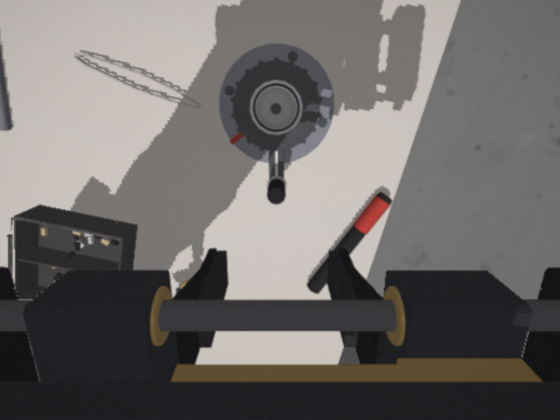

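Knob top at (276,191), axle top at (276,107), red mark at (237,139): agrees with the estimate within 3 px.

```bash
python3 - <<'E'
from h import *
np.set_printoptions(precision=4,suppress=True)
c=cam('wrist')
ax=onz(c,(276,107),.092)[:2];k=onz(c,(276,192),.075)[:2];m=onz(c,(237,139),.024)[:2]
print(ax,k,m,np.linalg.norm(k-ax),np.linalg.norm(m-ax),[np.degrees(np.arctan2(*(q-ax)[::-1])) for q in (k,m)])
to(*k,.062,11)
E
```

```text
[ 0.54   -0.2388] [ 0.4728 -0.2529] [ 0.5026 -0.2088] 0.0686584580629265 0.047946366767868565 [np.float64(-168.0970957385862), np.float64(141.2985177272846)]
t 2.6 pos [ 0.4648 -0.2564  0.202 ] a 12.0 d_tool [ 0.0086 -0.0018  0.14  ] turn 0.018 F [-0.   0.4  0. ] w 0.0524 gf 0.0 j7 -0.99
```

```bash
python3 - <<'E'
from h import *
c=cam('wrist'); to(.474,-.242,.062,12)
print(c['xyz'],[proj(c,P).round(1) for P in ((.474,-.242,.075),(.543,-.228,.092),(.507,-.1965,.024))])
for t in ('collar_knob','bearing'): print(t,[(round(o['score'],2),np.round(o['bbox'],1).tolist()) for o in r.outline_of(t,'wrist')])
i=c['img'][40:260,160:400]; cv2.imwrite('pics/w3.png',cv2.resize(i,None,fx=2.5,fy=2.5,interpolation=cv2.INTER_CUBIC)[:,:,::-1])
E
```

```text
t 2.65 pos [ 0.4647 -0.2564  0.202 ] a 12.0 d_tool [ 0.012  -0.0123  0.14  ] turn -0.0 F [-0.1 -0.  -1.1] w 0.052 gf 0.0 j7 -0.99
[ 0.5451753  -0.23874563  0.35466803] [array([263.2, 187.9]), array([262. ,  99.5]), array([224.7, 131.5])]
collar_knob [(0.56, [266.0, 124.6, 89.4, 147.4])]
bearing [(0.84, [267.1, 98.9, 54.0, 60.0]), (0.41, [268.4, 120.5, 114.9, 162.4])]
```

View pics/w3.png

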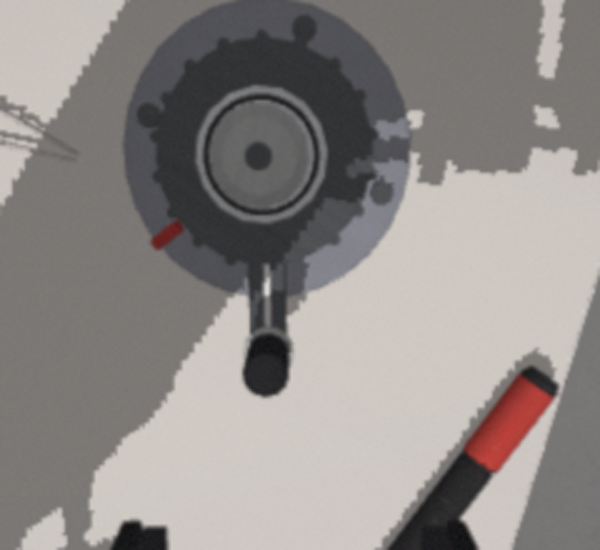

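Axle top at (263.2,102.4), knob top (266.2,189.2), mark top (227,134).

```bash
python3 - <<'E'
from h import *
np.set_printoptions(precision=4,suppress=True)
c=cam('wrist')
ax=onz(c,(263.2,102.2),.092)[:2];k=onz(c,(266.2,189.2),.075)[:2];m=onz(c,(226.8,133.8),.024)[:2]
print(ax,k,m,np.linalg.norm(k-ax),np.linalg.norm(m-ax),[np.degrees(np.arctan2(*(q-ax)[::-1])) for q in (k,m)])
to(*k,.062,13.5)
E
```

```text
[ 0.5414 -0.2287] [ 0.4736 -0.2441] [ 0.5055 -0.1983] 0.06957745114789954 0.04712066248574266 [np.float64(-167.19084732672334), np.float64(139.77503641606447)]
t 2.8 pos [ 0.4649 -0.2557  0.2018] a 12.0 d_tool [ 0.0108 -0.0096  0.1398] turn -0.025 F [ 0.3  0.2 -0. ] w 0.052 gf 0.0 j7 -0.99
```

```bash
python3 -m pendant '[[0.011,-0.01,0.024,-0.025],[0,0,0.04,0],[0,0,0.04,0],[0,0,0.02,0],[0,0,0.018,0],[0,0,0,0],[0,0,0,0]]'
python3 -c "
from h import *
to(.4738,-.2438,.058,13)"
```

```text
time: 3.38
ee_pos: [0.4735, -0.2428, 0.0594]
eef_rot: [0.993, 0.118, -0.001, -0.0]
ft_force: [0.4, 0.1, -0.0]
width: 0.052
grip_force: 0.0
t 3.38 pos [ 0.4735 -0.2428  0.0594] a 13.5 d_tool [0.0001 0.001  0.0014] turn 0.009 F [ 0.4  0.1 -0. ] w 0.052 gf 0.0 j7 -1.05
```

Close on the knob.

```bash
python3 -m pendant '[[0,0,0,0],[0,0,0,0],[0,0,0,0],[0,0,0,0]]' 0 8
python3 -c "
from h import *
to(.4738,-.2438,.058,13)"
```

```text
time: 3.72
ee_pos: [0.4744, -0.2431, 0.0606]
eef_rot: [0.993, 0.118, 0.001, 0.001]
ft_force: [0.5, -0.5, 0.8]
width: 0.0331
grip_force: 0.0
t 3.72 pos [ 0.4744 -0.2431  0.0606] a 13.6 d_tool [-0.0008  0.0005  0.0026] turn 0.01 F [ 0.5 -0.5  0.8] w 0.0331 gf 0.0 j7 -1.05
```

```bash
python3 -m pendant '[[0,0,0,0],[0,0,0,0],[0,0,0,0],[0,0,0,0],[0,0,0,0]]'
python3 -m pendant '[[0.0003,-0.0065,0,0.093],[0.0003,-0.0065,0,0.093],[0.0003,-0.0065,0,0.093],[0.0003,-0.0065,0,0.093],[0.0003,-0.0065,0,0.093],[0.0003,-0.0065,0,0.093],[0,0,0,0]]'
python3 -c "
from h import *
s=r.read_state()['ee_pos']; print(np.degrees(np.arctan2(s[1]+.2283,s[0]-.5418)),np.hypot(s[1]+.2283,s[0]-.5418))
to(.4886,-.1829,.058,-40.5)"
```

```text
time: 4.13
ee_pos: [0.474, -0.243, 0.0598]
eef_rot: [0.993, 0.118, 0.0, 0.0]
ft_force: [-2.1, -1.0, 3.6]
width: 0.0159
grip_force: 8.0
time: 4.72
ee_pos: [0.4774, -0.2034, 0.0599]
eef_rot: [0.987, -0.162, 0.002, 0.0]
ft_force: [6.4, -1.2, -3.5]
width: 0.0157
grip_force: 8.0
158.87809245928315 0.06901793980361715
t 4.72 pos [ 0.4774 -0.2034  0.0599] a -18.7 d_tool [ 0.004  -0.023   0.0019] turn 0.381 F [ 6.4 -1.2 -3.5] w 0.0157 gf 8.0 j7 -1.66
```

```bash
python3 -m pendant '[[0.0003,-0.006,0,0.085],[0.0003,-0.006,0,0.085],[0.0003,-0.006,0,0.085],[0.0002,-0.005,0,0.07],[0,-0.002,0,0.03],[0,0,0,0],[0,0,0,0]]'
python3 - <<'E'
from h import *
s=r.read_state()['ee_pos']; print(np.degrees(np.arctan2(s[1]+.2283,s[0]-.5418)),np.hypot(s[1]+.2283,s[0]-.5418))
to(.4886,-.1829,.058,-40.5)
c=cam('top'); i=c['img'][180:270,320:420]; cv2.imwrite('pics/t4.png',cv2.resize(i,None,fx=6,fy=6,interpolation=cv2.INTER_CUBIC)[:,:,::-1])
E
```

```text
time: 5.3
ee_pos: [0.4894, -0.1834, 0.06]
eef_rot: [0.943, -0.332, 0.002, 0.0]
ft_force: [8.6, -5.7, -5.9]
width: 0.0156
grip_force: 8.0
139.389945749948 0.06897740168094016
t 5.3 pos [ 0.4894 -0.1834  0.06  ] a -38.8 d_tool [-0.001   0.0001  0.002 ] turn 0.03 F [ 8.6 -5.7 -5.9] w 0.0156 gf 8.0 j7 -2.05
```

```bash
python3 -m pendant '[[0.001,-0.001,0,0],[0,0,0,0],[0,0,0,0]]'
python3 -c "
from h import *
to(.4886,-.1829,.058,-40.5)"
python3 -m pendant '[[0,-0.0008,0,0],[0,0,0,0],[0,0,0,0]]'
python3 -c "
from h import *
s=r.read_state()['ee_pos']; print(np.degrees(np.arctan2(s[1]+.2283,s[0]-.5418)),np.hypot(s[1]+.2283,s[0]-.5418))
to(.4886,-.1829,.058,-40.5)"
```

```text
time: 5.6
ee_pos: [0.4897, -0.1831, 0.0599]
eef_rot: [0.943, -0.332, 0.001, 0.0]
ft_force: [4.4, -3.9, -0.7]
width: 0.0158
grip_force: 8.0
t 5.6 pos [ 0.4897 -0.1831  0.0599] a -38.8 d_tool [-0.001   0.0005  0.0019] turn 0.03 F [ 4.4 -3.9 -0.7] w 0.0158 gf 8.0 j7 -2.05
time: 5.85
ee_pos: [0.4901, -0.1826, 0.0599]
eef_rot: [0.943, -0.332, 0.001, 0.0]
ft_force: [2.9, -4.9, 0.4]
width: 0.0156
grip_force: 8.0
138.5559585414658 0.0689980781532417
t 5.85 pos [ 0.4901 -0.1826  0.0599] a -38.8 d_tool [-0.001   0.0011  0.0019] turn 0.03 F [ 2.9 -4.9  0.4] w 0.0156 gf 8.0 j7 -2.05
```

```bash
python3 -m pendant '[[0,-0.001,0,0],[0,0,0,0],[0,0,0,0]]'; python3 -m pendant '[[0,-0.001,0,0],[0,0,0,0],[0,0,0,0]]'
```

```text
time: 6.1
ee_pos: [0.4901, -0.1826, 0.0599]
eef_rot: [0.943, -0.332, 0.001, 0.001]
ft_force: [-0.0, -6.9, 1.5]
width: 0.0156
grip_force: 8.0
time: 6.35
ee_pos: [0.4902, -0.1825, 0.0598]
eef_rot: [0.943, -0.333, 0.0, 0.001]
ft_force: [-2.1, -7.9, 2.8]
width: 0.0156
grip_force: 8.0
```

View pics/t4.png

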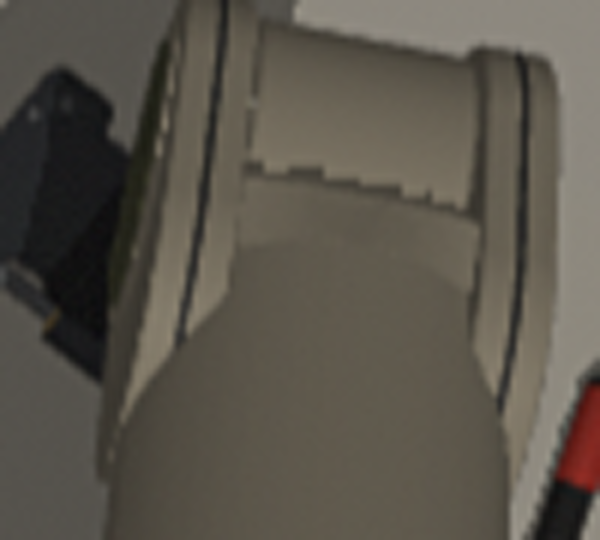

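The arm blocks the top view, but the knob is against its stop (tangential 7 N, no more travel). Ease off, release, lift.

```bash
python3 -m pendant '[[0,0.0025,0,0],[0,0,0,0],[0,0,0,0],[0,0,0,0],[0,0,0,0],[0,0,0,0]]' 1 40; python3 -m pendant '[[0,0,-0.03,0],[0,0,-0.04,0],[0,0,-0.04,0],[0,0,-0.04,0],[0,0,0,0],[0,0,0,0]]'
python3 - <<'E'
from h import *
c=cam('wrist'); to(.510,.066,.26,-80)
i=c['img']; cv2.imwrite('pics/w5.png',i[:,:,::-1])
E
```

```text
time: 6.85
ee_pos: [0.4891, -0.1816, 0.0595]
eef_rot: [0.943, -0.331, -0.0, -0.0]
ft_force: [-0.0, 0.3, -0.1]
width: 0.0475
grip_force: 0.0
time: 7.35
ee_pos: [0.4904, -0.1822, 0.212]
eef_rot: [0.943, -0.332, 0.002, 0.0]
ft_force: [-0.3, -0.0, -0.7]
width: 0.0841
grip_force: 0.0
t 7.4 pos [ 0.4893 -0.182   0.21  ] a -38.7 d_tool [-0.139  -0.2064 -0.0501] turn 0.72 F [0.5 0.6 0.1] w 0.0857 gf 0.0 j7 -2.01
```

View pics/w5.png

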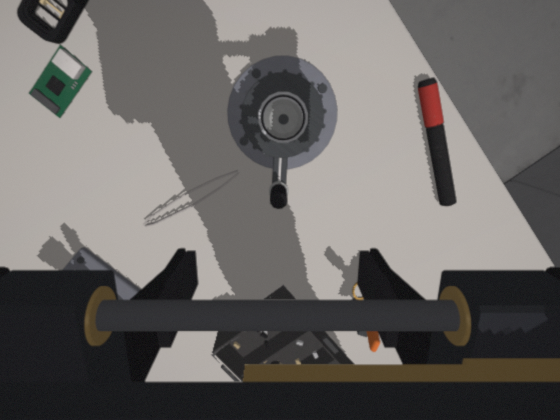

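The picture shows the knob at (279,196) and its arm covering the red mark. Now turn and travel to the pliers.

```bash
python3 -m pendant '[[0,0,-0.01,-0.117],[0,0,-0.01,-0.117],[0,0,-0.01,-0.117],[0,0,-0.01,-0.117],[0,0,-0.01,-0.117],[0,0,0,-0.117],[0,0,0,-0.113],[0,0,0,0]]'
python3 -c "
from h import *
to(.510,.066,.26,8)"
```

```text
time: 8.07
ee_pos: [0.4885, -0.1817, 0.2579]
eef_rot: [0.997, 0.072, -0.001, -0.001]
ft_force: [0.4, 0.2, -0.2]
width: 0.0869
grip_force: 0.0
t 8.07 pos [ 0.4885 -0.1817  0.2579] a 8.3 d_tool [ 0.0569 -0.2421 -0.0019] turn 0.005 F [ 0.4  0.2 -0.2] w 0.0869 gf 0.0 j7 -1.18
```

```bash
python3 -m pendant '[[-0.003,-0.036,-0.01,0],[-0.003,-0.036,-0.01,0],[-0.003,-0.036,0,0],[-0.002,-0.036,0,0],[-0.002,-0.036,0,0],[-0.002,-0.036,0,0],[-0.002,-0.036,0,0],[0,0,0,0]]'
python3 -m pendant '[[0,0,0,0],[0,0,0,0],[0,0,0,0]]'
python3 - <<'E'
from h import *
c=cam('wrist','w6.png'); to(.510,.066,.26,8)
print([proj(c,P).round(1) for P in ((.5521,.0732,.094),(.4695,.0615,.094),(.5053,.0826,.187),(.5141,.0443,.187))])
E
```

```text
time: 8.73
ee_pos: [0.4354, 0.0721, 0.2789]
eef_rot: [0.997, 0.072, -0.001, -0.001]
ft_force: [0.5, 0.9, -0.0]
width: 0.0871
grip_force: 0.0
time: 8.98
ee_pos: [0.4374, 0.0639, 0.2789]
eef_rot: [0.998, 0.068, -0.001, 0.0]
ft_force: [0.0, -0.9, -0.4]
width: 0.0872
grip_force: 0.0
t 9.03 pos [0.4375 0.064  0.279 ] a 7.8 d_tool [0.0722 0.0078 0.0189] turn -0.004 F [-0.3 -0.4  0.6] w 0.0869 gf 0.0 j7 -1.64
[array([284.8,  61.5]), array([284.7, 153.8]), array([264.4, 118.5]), array([321.5, 113.1])]
```

View pics/w6.png

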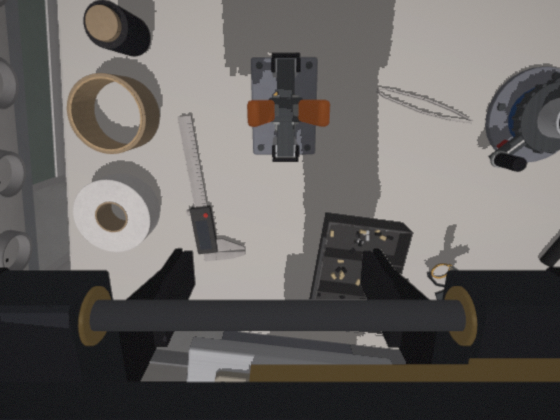

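Bar runs from (286,57) to (285.5,156), handle tops span columns 248-329 at row 112.

```bash
python3 - <<'E'
from h import *
np.set_printoptions(precision=4,suppress=True)
c=cam('wrist')
a=onz(c,(286,57),.094);b=onz(c,(285.5,156),.094);print(a,b,(a+b)/2,np.degrees(np.arctan2(*(a-b)[1::-1])))
h1=onz(c,(248,113),.187);h2=onz(c,(329,112),.187);print(h1,h2,(h1+h2)/2,np.linalg.norm(h1-h2))
print(onz(c,(286,106.5),.096))
to(.510,.066,.154,8)
E
```

```text
[0.5561 0.0727 0.094 ] [0.4676 0.0604 0.094 ] [0.5118 0.0666 0.094 ] 7.85493827794853
[0.5075 0.0942 0.187 ] [0.5156 0.0394 0.187 ] [0.5116 0.0668 0.187 ] 0.05538038820850066
[0.5137 0.0666 0.096 ]
t 9.08 pos [0.4375 0.0641 0.2791] a 7.8 d_tool [0.0722 0.0079 0.1251] turn -0.004 F [-0.5 -0.2 -0.7] w 0.0869 gf 0.0 j7 -1.64
```

```bash
python3 -m pendant '[[0.037,0.0038,0,0],[0.0367,0.0037,0,0],[0,0,0.025,0],[0,0,0.025,0],[0,0,0,0],[0,0,0,0]]'
python3 -c "
from h import *
to(.5115,.0667,.154,7.85)"
```

```text
time: 9.58
ee_pos: [0.5108, 0.0672, 0.2288]
eef_rot: [0.998, 0.069, -0.001, -0.0]
ft_force: [0.6, -0.2, 0.4]
width: 0.0872
grip_force: 0.0
t 9.58 pos [0.5108 0.0672 0.2288] a 7.9 d_tool [0.0008 0.0006 0.0748] turn 0.0 F [ 0.6 -0.2  0.4] w 0.0872 gf 0.0 j7 -1.71
```

```bash
python3 -m pendant '[[0.0007,0.0005,0.025,0],[0,0,0.025,0],[0,0,0.0245,0],[0,0,0,0],[0,0,0,0]]'
python3 -m pendant '[[0,0,0,0],[0,0,0,0],[0,0,0,0],[0,0,0,0],[0,0,0,0],[0,0,0,0],[0,0,0,0],[0,0,0,0]]' 0 45
python3 -m pendant '[[0,0,0,0],[0,0,0,0],[0,0,0,0],[0,0,0,0],[0,0,0,0],[0,0,0,0]]'
python3 -c "
from h import *
to(.5115,.0667,.154,7.85)"
```

```text
time: 10.0
ee_pos: [0.5123, 0.0673, 0.1563]
eef_rot: [0.998, 0.069, 0.0, 0.0]
ft_force: [-0.8, -0.8, 0.7]
width: 0.087
grip_force: 0.0
time: 10.67
ee_pos: [0.5128, 0.0676, 0.1561]
eef_rot: [0.998, 0.069, 0.001, 0.0]
ft_force: [-2.6, -0.8, 9.7]
width: 0.0416
grip_force: 6.3
time: 11.17
ee_pos: [0.5129, 0.0673, 0.1566]
eef_rot: [0.998, 0.069, 0.001, 0.0]
ft_force: [-4.1, -3.0, 14.2]
width: 0.0255
grip_force: 45.0
t 11.17 pos [0.5129 0.0673 0.1566] a 7.9 d_tool [-0.0014  0.0004  0.0026] turn 0.001 F [-4.1 -3.  14.2] w 0.0255 gf 45.0 j7 -1.74
```

```bash
python3 -m pendant '[[0,0,-0.01,0],[0,0,-0.015,0],[0,0,-0.015,0],[0,0,0,0],[0,0,0,0]]'
python3 -c "
from h import *
to(.5115,.0667,.277,7.85)"
```

```text
time: 11.58
ee_pos: [0.5124, 0.0676, 0.1952]
eef_rot: [0.998, 0.069, 0.0, 0.0]
ft_force: [-0.4, 0.5, -4.5]
width: 0.0259
grip_force: 45.0
t 11.58 pos [0.5124 0.0676 0.1952] a 8.0 d_tool [-0.0009  0.0008 -0.0818] turn 0.002 F [-0.4  0.5 -4.5] w 0.0259 gf 45.0 j7 -1.72
```

```bash
python3 -m pendant '[[0,0,-0.03,0],[0,0,-0.03,0],[0,0,-0.025,0],[0,0,0,0],[0,0,0,0],[0,0,0,0]]'
python3 - <<'E'
from h import *
to(.542,-.2283,.277,7.85)
s=r.read_state();M=R.from_quat(s['eef_rot']).as_matrix()
c=cam('wrist','w7.png'); sc=cam('scene','s7.png')
ring=s['ee_pos']+M@[0,0,-.008+.14]
print(ring,proj(c,ring),proj(sc,ring))
u,v=proj(sc,ring).astype(int); a=cv2.resize(sc['img'][v-60:v+30,u-50:u+50],(400,360),interpolation=cv2.INTER_CUBIC)
b=cv2.resize(c['img'],(400,300)); b=np.vstack([b,np.zeros((60,400,3),np.uint8)])
cv2.imwrite('pics/both7.png',np.hstack([a,b])[:,:,::-1])
E
```

```text
time: 12.08
ee_pos: [0.5115, 0.0673, 0.2781]
eef_rot: [0.998, 0.069, -0.001, 0.0]
ft_force: [-1.2, 0.6, -3.2]
width: 0.0257
grip_force: 45.0
t 12.08 pos [0.5115 0.0673 0.2781] a 8.0 d_tool [-0.0107  0.297   0.0012] turn 0.002 F [-1.2  0.6 -3.2] w 0.0257 gf 45.0 j7 -1.7
[0.51115886 0.06729144 0.14611908] [277.86289844 200.03166685] [312.27507965 179.40621778]
```

View pics/both7.png

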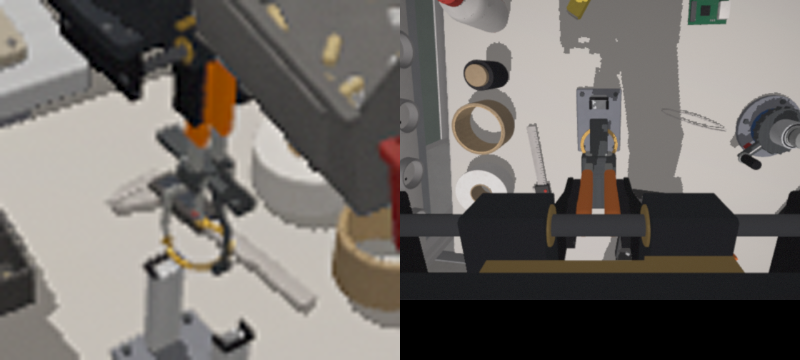

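The ring is spread (left half at (200,243); right half at (600,140)) and clear of the stand. Travel to the axle.

```bash
python3 -m pendant '[[-0.001,0.015,0,0],[-0.001,0.028,0,0],[-0.001,0.035,0,0],[-0.001,0.035,0,0],[-0.001,0.035,0,0],[-0.001,0.035,0,0],[-0.001,0.035,0,0],[-0.001,0.035,0,0]]'
python3 -c "
from h import *
to(.542,-.2283,.277,7.85)"
```

```text
time: 12.85
ee_pos: [0.5387, -0.1857, 0.2786]
eef_rot: [0.998, 0.069, -0.001, -0.0]
ft_force: [-0.2, 1.0, -2.6]
width: 0.0257
grip_force: 45.0
t 12.85 pos [ 0.5387 -0.1857  0.2786] a 8.0 d_tool [-0.0026  0.0426  0.0015] turn 0.002 F [-0.2  1.  -2.6] w 0.0257 gf 45.0 j7 -1.24
```

```bash
python3 -m pendant '[[-0.0013,0.025,0,0],[-0.0013,0.018,0.01,0],[0,0,0.015,0],[0,0,0,0],[0,0,0,0],[0,0,0,0],[0,0,0,0]]'
python3 - <<'E'
from h import *
to(.542,-.2283,.225,7.85)
s=r.read_state();M=R.from_quat(s['eef_rot']).as_matrix()
c=cam('wrist','w8.png'); 
ring=s['ee_pos']+M@[0,0,-.008+.14]
print(ring,proj(c,ring),proj(c,(.542,-.2283,.092)))
i=c['img'][100:300,180:380]; cv2.imwrite('pics/w8c.png',cv2.resize(i,(600,600),interpolation=cv2.INTER_CUBIC)[:,:,::-1])
E
```

```text
time: 13.43
ee_pos: [0.5431, -0.2261, 0.2558]
eef_rot: [0.998, 0.07, 0.0, 0.0]
ft_force: [-0.3, 0.7, -2.0]
width: 0.0257
grip_force: 45.0
t 13.43 pos [ 0.5431 -0.2261  0.2558] a 8.0 d_tool [-0.0014  0.002   0.0308] turn 0.003 F [-0.3  0.7 -2. ] w 0.0257 gf 45.0 j7 -1.18
[ 0.54321973 -0.22612315  0.12376968] [277.80088508 200.0144571 ] [279.84305968 192.26694683]
```

View pics/w8c.png

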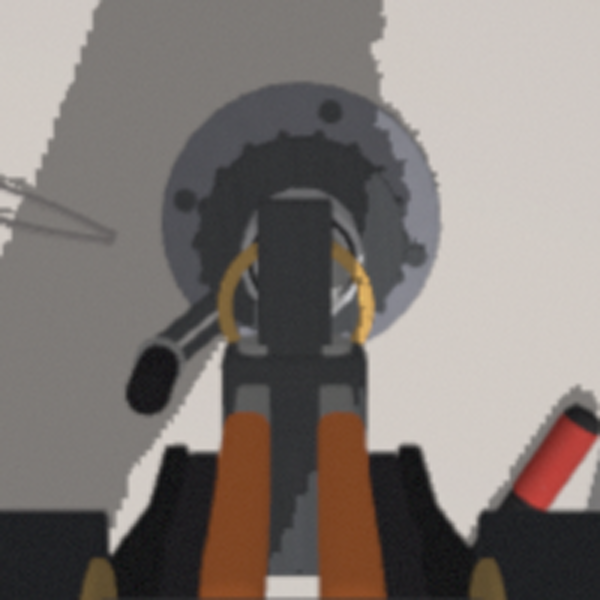

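Ring spans columns 219-373 in the crop, axle top 248-357: the ring needs ~2 mm shift in +y tool, as the numbers say. The knob is still over the mark.

```bash
python3 -m pendant '[[-0.0012,0.002,0.008,0],[0,0,0.008,0],[0,0,0,0],[0,0,0,0],[0,0,0,0],[0,0,0,0]]'
python3 - <<'E'
from h import *
np.set_printoptions(precision=4,suppress=True)
to(.542,-.2283,.2076,7.85)
s=r.read_state();M=R.from_quat(s['eef_rot']).as_matrix()
c=cam('wrist','w9.png')
ring=s['ee_pos']+M@[0,0,.1346]
print(ring,proj(c,ring),proj(c,(.542,-.2283,.092)))
hsv=cv2.cvtColor(c['img'],cv2.COLOR_RGB2HSV)
m=cv2.inRange(hsv,(14,90,60),(30,255,255)); m[:150]=0;m[235:]=0;m[:,:220]=0;m[:,340:]=0
ys,xs=np.nonzero(m);print(len(xs),xs.min(),xs.max(),ys.min(),ys.max())
# fit ring centre: project annulus circle r=20 at given z, least squares over dx,dy on mask pixels
from scipy.optimize import least_squares
P=np.array([onz(c,(x,y),ring[2]+.0015) for x,y in zip(xs,ys)])[:,:2]
f=least_squares(lambda q:np.hypot(*(P-q).T)-.020,ring[:2],loss='soft_l1',f_scale=.002);print('ring centre',f.x,np.abs(f.fun).mean(),'expected',ring[:2])
i=c['img'][130:250,210:350]; cv2.imwrite('pics/w9c.png',cv2.resize(i,(700,600),interpolation=cv2.INTER_CUBIC)[:,:,::-1])
E
```

```text
time: 13.98
ee_pos: [0.5419, -0.2291, 0.2393]
eef_rot: [0.998, 0.069, 0.0, 0.0]
ft_force: [1.0, -0.6, -2.7]
width: 0.0257
grip_force: 45.0
t 13.98 pos [ 0.5419 -0.2291  0.2393] a 8.0 d_tool [ 0.0002 -0.0008  0.0317] turn 0.002 F [ 1.  -0.6 -2.7] w 0.0257 gf 45.0 j7 -1.18
[ 0.542  -0.2292  0.1047] [277.8303 199.1708] [276.8555 195.117 ]
355 252 304 181 214
ring centre [ 0.5403 -0.2296] 0.0011322364399623413 expected [ 0.542  -0.2292]
```

View pics/w9c.png

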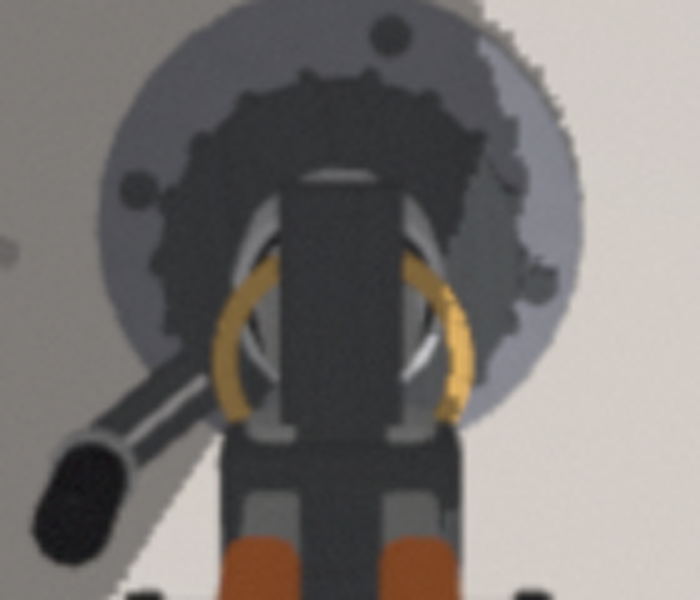

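```bash
python3 - <<'E'
from h import *
np.set_printoptions(precision=1,suppress=True)
c=cam('wrist'); to(.542,-.2283,.2076,7.85)
t=np.linspace(0,2*np.pi,200)
for n,rad,z in (('base',.055,.01),('bearing',.021,.068),('collar',.038,.04)):
    q=np.array([proj(c,(.542+rad*np.cos(a),-.2283+rad*np.sin(a),z)) for a in t])
    q=(q-[210,130])*5+2; print(n,'crop px min',q.min(0),'max',q.max(0))
q=np.array([proj(c,(.5419+.022*np.cos(a),-.2291+.022*np.sin(a),.106)) for a in t]); q=(q-[210,130])*5+2; print('ring outer',q.min(0),q.max(0))
E
```

```text
t 14.08 pos [ 0.5 -0.2  0.2] a 8.0 d_tool [ 0. -0.  0.] turn 0.002 F [ 0.6  0.2 -2.7] w 0.0259 gf 45.0 j7 -1.18
base crop px min [ 92.7 -18.2] max [580.5 461.3]
bearing crop px min [227.8 187.6] max [444.8 398.3]
collar crop px min [154.6  78.7] max [518.2 434.1]
ring outer [213.1 225. ] [468.  470.1]
```

Relative to the fixture the ring sits about 1.6 mm too far back (-x) and 0.7 mm to the right; correct and descend gently.

```bash
python3 -m pendant '[[0.0016,-0.0006,0,0],[0,0,0.003,0],[0,0,0.004,0],[0,0,0.004,0],[0,0,0.004,0],[0,0,0,0],[0,0,0,0]]'
python3 -m pendant '[[0,0,0.003,0],[0,0,0.003,0],[0,0,0.003,0],[0,0,0,0],[0,0,0,0],[0,0,0,0]]'
python3 - <<'E'
from h import *
to(.542,-.2283,.2076,7.85)
c=cam('wrist','w10.png'); i=c['img'][130:250,210:350]; cv2.imwrite('pics/w10c.png',cv2.resize(i,(700,600),interpolation=cv2.INTER_CUBIC)[:,:,::-1])
s=cam('scene'); u,v=proj(s,(.542,-.228,.08)).astype(int); cv2.imwrite('pics/s10c.png',cv2.resize(s['img'][v-35:v+25,u-35:u+35],(700,600),interpolation=cv2.INTER_CUBIC)[:,:,::-1])
E
```

```text
time: 14.67
ee_pos: [0.543, -0.2283, 0.2236]
eef_rot: [0.998, 0.069, -0.0, -0.0]
ft_force: [-0.3, -0.6, -2.0]
width: 0.0257
grip_force: 45.0
time: 15.17
ee_pos: [0.5433, -0.2284, 0.2152]
eef_rot: [0.998, 0.069, 0.0, 0.0]
ft_force: [-0.2, 0.4, -2.8]
width: 0.0253
grip_force: 45.0
t 15.17 pos [ 0.5433 -0.2284  0.2152] a 8.0 d_tool [-0.0013 -0.0002  0.0076] turn 0.002 F [-0.2  0.4 -2.8] w 0.0253 gf 45.0 j7 -1.18
```

No contact; go to groove height.

```bash
python3 -m pendant '[[0,0,0.0025,0],[0,0,0.0025,0],[0,0,0.0025,0],[0,0,0,0],[0,0,0,0],[0,0,0,0],[0,0,0,0]]'
python3 - <<'E'
from h import *
np.set_printoptions(precision=4,suppress=True)
from scipy.optimize import least_squares
c=cam('wrist','w11.png'); to(.5435,-.2285,.2076,7.85)
hsv=cv2.cvtColor(c['img'],cv2.COLOR_RGB2HSV)
m=cv2.inRange(hsv,(14,90,60),(30,255,255)); m[:150]=0;m[235:]=0;m[:,:220]=0;m[:,340:]=0
ys,xs=np.nonzero(m); P=np.array([onz(c,(x,y),.0745) for x,y in zip(xs,ys)])[:,:2]
f=least_squares(lambda q:np.hypot(*(P-q).T)-.020,[.542,-.2285],loss='soft_l1',f_scale=.002);print(len(xs),xs.min(),xs.max(),'ring centre',f.x)
for n in ('collar_knob','tweezers','stand'):
    print(n,[(round(o['score'],2),np.round(o['bbox']).tolist()) for o in r.outline_of(n,'wrist')])
print(proj(c,(.4888,-.1819,.075)))
# scene: brass ring centroid height
s=cam('scene'); h=cv2.cvtColor(s['img'],cv2.COLOR_RGB2HSV); m=cv2.inRange(h,(14,90,60),(30,255,255))
u,v=proj(s,(.542,-.2285,.073)); print(u,v)
ys,xs=np.nonzero(m); k=(abs(xs-u)<15)&(abs(ys-v)<12); print(xs[k],ys[k])
t=np.linspace(0,2*np.pi,100)
for z in (.069,.073,.077):
    q=np.array([proj(s,(.542+.02*np.cos(a),-.2285+.02*np.sin(a),z)) for a in t]); print(z,q.min(0),q.max(0))
E
```

```text
time: 15.85
ee_pos: [0.5433, -0.2284, 0.2077]
eef_rot: [0.998, 0.069, 0.0, 0.0]
ft_force: [0.1, -0.5, -2.4]
width: 0.0255
grip_force: 45.0
t 15.9 pos [ 0.5433 -0.2284  0.2077] a 7.9 d_tool [0.0002 0.0001 0.0001] turn 0.002 F [-1.   0.1 -3.1] w 0.0255 gf 45.0 j7 -1.19
374 252 304 ring centre [ 0.5413 -0.2289]
collar_knob [(0.57, [267.0, 204.0, 110.0, 107.0])]
tweezers [(0.7, [153.0, 171.0, 119.0, 42.0])]
stand [(0.77, [22.0, 174.0, 41.0, 106.0])]
[218.4906 250.4871]
216.04771199786305 243.13747671357146
[221 222 223 222 223 224 207 208 223 224 207 208 223 224 208 223 224 207
 208 223 224 207 208 222 223 207 208 209 222 223 208 209 221 222 208 209
 210 218 210 211 212 213 214 215 216 217 211 212 213 214 215 216] [239 239 239 240 240 240 241 241 241 241 242 242 242 242 243 243 243 244
 244 244 244 245 245 245 245 246 246 246 246 246 247 247 247 247 248 248
 248 248 249 249 249 249 249 249 249 249 250 250 250 250 250 250]
0.069 [208.5242 237.7686] [223.9705 250.451 ]
0.073 [208.2937 236.8703] [223.7857 249.5672]
0.077 [208.0618 235.9668] [223.5998 248.6782]
```

The ring's front arc in the scene picture (row 249.5) matches the prediction for 73 mm (249.6), it is centred within 1 mm, and there is no contact force.

```bash
python3 -c "
from bench import r
print(r.close_job())"
```

```text
the job is handed in; nothing more can be done
None
```

I turned the collar to its stop, just past the red mark. The spread ring is held round the axle at about groove height (73 mm, from the arm's pose and the scene camera). The pliers are still squeezed and upright, no contact force showed, and I handed the job in at about 16 s.

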